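# Cover four beakers with the lids of their size

## Task

Four upright glass beakers of different sizes and four knobbed lids stand mixed up on the bench. Put each lid on the beaker of its own size, smallest on smallest up to largest on largest, so that every lid sits flat on its rim and centred to within about 8 mm. Leave the beakers standing where they are, and the petri dish and the tape roll too.

Things in the scene. Friction and masses are not known exactly. Their poses are not given: they have to be found in the camera images.
- beaker_small: the smallest of four upright open glass beakers: 44 mm across the rim, 50 mm tall, wall 2.5 mm, loose and light. Origin: centre of its underside; z up; yaw has no meaning.
- lid_small: the smallest of four round grey lids: disc 60 mm across, right way up. From its origin (centre of the underside) upward: boss 21 mm across at 0 to 8 mm, which stands on the bench and fits loosely (9 mm all round) in the mouth of the smallest beaker; disc at 8 to 13; black upright round knob to grip, 18 across, at 13 to 43. Seated on the rim, origin 42 mm above the beaker's. Yaw has no meaning.
- beaker_medium: the second smallest of four upright open glass beakers: 58 mm across the rim, 57 mm tall, wall 2.5 mm, loose and light. Origin: centre of its underside; z up; yaw has no meaning.
- lid_medium: the second smallest of four round grey lids: disc 74 mm across, right way up. From its origin (centre of the underside) upward: boss 35 mm across at 0 to 8 mm, which stands on the bench and fits loosely (9 mm all round) in the mouth of the second smallest beaker; disc at 8 to 13; black upright round knob to grip, 18 across, at 13 to 43. Seated on the rim, origin 49 mm above the beaker's. Yaw has no meaning.
- beaker_large: the second largest of four upright open glass beakers: 72 mm across the rim, 64 mm tall, wall 2.5 mm, loose and light. Origin: centre of its underside; z up; yaw has no meaning.
- lid_large: the second largest of four round grey lids: disc 88 mm across, right way up. From its origin (centre of the underside) upward: boss 49 mm across at 0 to 8 mm, which stands on the bench and fits loosely (9 mm all round) in the mouth of the second largest beaker; disc at 8 to 13; black upright round knob to grip, 18 across, at 13 to 43. Seated on the rim, origin 56 mm above the beaker's. Yaw has no meaning.
- beaker_widest: the largest of four upright open glass beakers: 86 mm across the rim, 72 mm tall, wall 2.5 mm, loose and light. Origin: centre of its underside; z up; yaw has no meaning.
- lid_widest: the largest of four round grey lids: disc 102 mm across, right way up. From its origin (centre of the underside) upward: boss 63 mm across at 0 to 8 mm, which stands on the bench and fits loosely (9 mm all round) in the mouth of the largest beaker; disc at 8 to 13; black upright round knob to grip, 18 across, at 13 to 43. Seated on the rim, origin 64 mm above the beaker's. Yaw has no meaning.
- petri_dish: flat round lidded clear dish without a knob, 71 mm across, 15 mm tall, loose; a bystander. Origin: centre of its underside.
- tape_roll: roll of beige tape lying flat, about 103 mm across, 25 mm tall, loose; a bystander. Origin: centre of its underside.

How it is judged:
At the end, for the whole second after the job is handed in: Each lid rests flat (0.06 rad) on the rim of the beaker of its size, within 10 mm of its axis and 4 mm of seated height; beakers upright, at rest, within 30 mm of where they stood; petri dish and tape roll within 30 mm of where they lay; all released (horizontal distance between lid_small and beaker_small below 0.01 m and z of lid_small in the frame of beaker_small between 0.038 and 0.046 m and angle between each of lid_small, beaker_small, lid_medium, beaker_medium, lid_large, beaker_large, lid_widest, beaker_widest's own z axis and vertical below 0.06 rad and height (world z) of each of beaker_small, beaker_medium, beaker_large, beaker_widest below 0.006 m and distance of each of beaker_small, beaker_medium, beaker_large, beaker_widest, petri_dish, tape_roll from where it was at the start of the episode below 0.03 m and linear speed of each of lid_small, beaker_small, lid_medium, beaker_medium, lid_large, beaker_large, lid_widest, beaker_widest below 0.02 m/s and horizontal distance between lid_medium and beaker_medium below 0.01 m and z of lid_medium in the frame of beaker_medium between 0.045 and 0.053 m and horizontal distance between lid_large and beaker_large below 0.01 m and z of lid_large in the frame of beaker_large between 0.052 and 0.06 m and horizontal distance between lid_widest and beaker_widest below 0.01 m and z of lid_widest in the frame of beaker_widest between 0.06 and 0.068 m); the robot touches nothing.
It fails at once if a beaker is pushed more than 30 mm from where it stood, or knocked over ((distance of beaker_small from where it was at the start of the episode above 0.03 m or angle between beaker_small's own z axis and vertical above 0.35 rad) or (distance of beaker_medium from where it was at the start of the episode above 0.03 m or angle between beaker_medium's own z axis and vertical above 0.35 rad) or (distance of beaker_large from where it was at the start of the episode above 0.03 m or angle between beaker_large's own z axis and vertical above 0.35 rad) or (distance of beaker_widest from where it was at the start of the episode above 0.03 m or angle between beaker_widest's own z axis and vertical above 0.35 rad)).
It fails at once if the petri dish or the tape roll is moved more than 30 mm (distance of any of petri_dish, tape_roll from where it was at the start of the episode above 0.03 m).
It also fails if it takes over 112 s, if anything falls off the work surface, if the arm or the gripper's body presses on something with over 40 N, if the wrist force passes 120 N, or if a joint passes its speed limit or range.

## Robot

A 6-joint arm with a two-finger parallel gripper is mounted at the origin on a cart in front of the work surface, level with it; the furniture and walls round the work are solid. World frame = base frame: x ahead of the robot, y to its left, z up, the work surface at z = 0. Lengths are in m, angles in rad, forces in N, time in s.
With the tool pointing down it reaches from about 0.35 to 0.775 m from the base axis. Payload 7.3 kg.
Tool frame: the origin (TCP) lies on the centre line of the jaws, within the pads' length; the fingertips stand 11 mm ahead of it and the grasp point (between the pads) lies 8 mm behind it; y points along the fingers, z is the direction in which the jaws open and shut, and the axes are right-handed (so a half turn about y gives the same grasp; the last joint's range is limited). The gripper opens to 92 mm and grips with 3 to 60 N. Pads are 19 mm wide; open, the fingers measure 130 mm over their backs; the gripper's body (75 mm by 190 mm) begins 47 mm behind the grasp point.
Start: joints at [-1.461, 0.342, 1.524, -0, 1.275, -0.146], TCP at [0.133, -0.508, 0.238] pointing down, gripper open.
Joint ranges: [-2.53, 2.53], [-0.77, 2.02], [0.04, 2.7], [-1, 4.14], [0.28, 2.66], [-3.11, 3.11]. Speed limits (rad/s): [2.57, 2.57, 3.14, 3.14, 3.14, 3.14].

## Interface

Orientations are given as [roll, pitch, yaw] about the fixed x, y, z axes, in that order (R = Rz(yaw) Ry(pitch) Rx(roll)).
In Python, from cell import robot, cams gives the robot as it stands.
- The arm moves only by the tool apply_moves, never from a script. Its argument "plan" is a list of rows, each a list of 7 numbers: the shift along the tool's x, y, z in m, then the turn, a rotation vector about the tool's x, y, z in degrees, then the gripper command: -1 is fully open, 1 is shut, values between are in proportion. A call has exactly 5 rows; each row is the pose to reach, as a shift and turn from the pose commanded when the call began, along the tool's axes at that moment; what a row does not reach only later rows make up. A row lasts 1/8 s, in which the tool goes at most 62.5 mm and 10.7 degrees, less where a joint would pass 70% of its speed; a pose out of reach is approached as far as the arm can. A call with a gripper value outside its range is refused whole. The fingers move at their own pace and stop on an object; "squeeze" is the grip in N (left out, the last holds). Time passes only in rows, so rows that repeat a pose let the fingers close, or fill a call up. It gives the time, the measured TCP pose, the force and the opening at its end, in the units of the state.
- robot.observe(): the state, without advancing time (a new reading comes with each control period).
- cams.read_camera(name): name is "side" or "top" or "wrist"; returns the picture (400x640x3 uint8, blue, green, red); there is no depth.
- cams.calibration(name): a dict with "fx", "fy", "cx", "cy" (pixels), "extrinsics" (4x4, takes a point from world to camera coordinates); the wrist camera has in their place "T_tool_cam" (4x4, takes a point from camera to tool coordinates, whose origin is the TCP and whose axes are the tool frame's). Camera axes: x right, y up, looking along -z (the intrinsics and any distortion apply to the point x, -y, -z); pixel columns grow to the right and rows downward; lengths in m; the calibration is good to about 2 mm. A picture is of the moment at which its call begins: read the wrist's pose just before it. calibration takes no time and is no camera call.
- robot.hand_in(): hands the job in, once; it reports no verdict.
The state is a dict: "time": time; "qpos": joint angles; "qvel": joint speeds; "joint_efforts": joint torques, N m; "tool_pos": TCP position; "tool_rot": TCP orientation; "contact_force": force on the tool from outside, world axes, zero at the start; "torque": the same for the moment, N m; "opening": finger opening in m.
Only numpy, scipy, OpenCV 4.12 (cv2) and the standard library are available. Lean on these libraries where they do the work, as an engineer would, in place of code of your own. Each camera call takes 0.05 s, during which the arm holds its last target. There are 200 camera calls.

## Working session

There is one attempt and no reset: what is moved stays moved. The work goes in short steps, Python scripts to look and compute and a tool call to move; the robot and the scene stay as the last step left them, time stands still between calls to the robot, and variables do not carry over. Pictures are saved under pics/ and viewed, about 12 in all and at most 16, crops included, and the job is handed in when it is done.

Besides the shell and the picture viewer there is one more tool, called after "Call:" as name([rows], argument=value, ...), one row to a line, values as JSON. apply_moves: Moves the arm, as the interface text tells. Its arguments: {"type":"object","properties":{"plan":{"type":"array","items":{"type":"array","items":{"type":"number"}}},"squeeze":{"type":"number"}},"required":["plan"]}

```bash
ls; mkdir -p pics
python3 - <<'E'
from cell import robot,cams
import cv2,numpy as np
print(robot.observe())
for n in ["top","side"]:
    cv2.imwrite(f"pics/{n}0.png",cams.read_camera(n)); c=cams.calibration(n); print(n,c)
print(cams.calibration("wrist"))
E
```

```text
pics
{'time': 0.0, 'qpos': array([-1.46097743e+00,  3.42734886e-01,  1.52503121e+00,  2.46550673e-05,
        1.27538268e+00, -1.46036848e-01]), 'qvel': array([-0.00086644,  0.00057633, -0.00059664, -0.00153715,  0.00064637,
        0.00015869]), 'joint_efforts': array([-7.76026391e-04, -4.31246281e+01, -2.44222373e+01,  7.17707165e-02,
        5.58627828e-02, -9.20887464e-05]), 'tool_pos': array([ 0.1328301 , -0.50751414,  0.23703368]), 'tool_rot': array([-1.57233245e+00,  2.49768406e-04, -2.88574430e+00]), 'contact_force': array([-0.71659143,  0.31522154, -0.98378299]), 'torque': array([ 0.00530878, -0.01478972,  0.01519702]), 'opening': 0.09158755715180618}
top {'fx': 426.2498646792967, 'fy': 426.2498646792967, 'cx': 316.99327421023787, 'cy': 195.59559175779586, 'extrinsics': array([[-0.01149635, -0.99964606,  0.02399155, -0.03987334],
       [ 0.99156845, -0.00829982,  0.12931792, -0.51753165],
       [-0.12907303,  0.02527595,  0.99131291, -1.04962384],
       [ 0.        ,  0.        ,  0.        ,  1.        ]])}
side {'fx': 378.707946721653, 'fy': 378.707946721653, 'cx': 322.33163025099947, 'cy': 195.70744841269794, 'extrinsics': array([[-0.88789158, -0.46004342,  0.00293068,  0.4087147 ],
       [ 0.1817459 , -0.3449063 ,  0.92087354, -0.13538808],
       [-0.422631  ,  0.8181685 ,  0.38985041, -0.92592192],
       [ 0.        ,  0.        ,  0.        ,  1.        ]])}
{'fx': 311.71032909334866, 'fy': 311.71032909334866, 'cx': 325.3794029457993, 'cy': 197.58875765116537, 'T_tool_cam': array([[ 1.38498036e-04, -9.59484893e-01, -2.81760042e-01,
        -7.49380146e-02],
       [-1.66074779e-04,  2.81760019e-01, -9.59484895e-01,
        -1.45299348e-01],
       [ 9.99999977e-01,  1.79680010e-04, -1.20323032e-04,
         5.55595783e-04],
       [ 0.00000000e+00,  0.00000000e+00,  0.00000000e+00,
         1.00000000e+00]])}
```

View pics/top0.png

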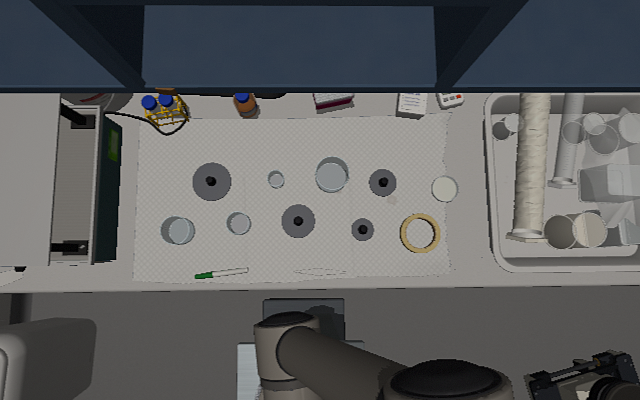

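View pics/side0.png

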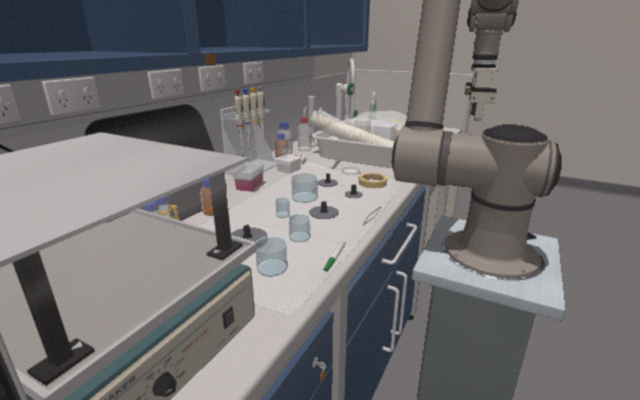

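```bash
cat > h.py <<'E'
import numpy as np,cv2
from cell import robot,cams
from scipy.spatial.transform import Rotation as Ro
def cam(name):
    c=cams.calibration(name)
    if name=="wrist":
        s=robot.observe(); T=np.eye(4); T[:3,:3]=Ro.from_euler("xyz",s["tool_rot"]).as_matrix(); T[:3,3]=s["tool_pos"]
        W=T@c["T_tool_cam"]
    else: W=np.linalg.inv(c["extrinsics"])
    return c,W
def cast(cw,uv,z):
    c,W=cw
    d=W[:3,:3]@np.array([(uv[0]-c["cx"])/c["fx"],-(uv[1]-c["cy"])/c["fy"],-1])
    o=W[:3,3]; return (o+d*(z-o[2])/d[2])[:2]
def proj(cw,p):
    c,W=cw; q=np.linalg.inv(W)@np.append(p,1)
    return c["cx"]+c["fx"]*q[0]/-q[2], c["cy"]-c["fy"]*q[1]/-q[2]
E
python3 - <<'E'
from h import *
im=cv2.imread("pics/top0.png"); cw=cam("top"); print(cw[1][:3,3])
g=im.max(2)
m=((g<60).astype(np.uint8)); m[:130]=0;m[270:]=0
n,l,s,c=cv2.connectedComponentsWithStats(m)
for i in range(1,n):
    if s[i,4]>20 and 140<c[i][0]<450: print("knob",c[i].round(1),s[i,4],cast(cw,c[i],.043).round(4))
m=((g<140)).astype(np.uint8); m[:130]=0;m[270:]=0
n,l,s,c=cv2.connectedComponentsWithStats(m)
for i in range(1,n):
    if s[i,4]>100 and 140<c[i][0]<470: print("disc",c[i].round(1),s[i],cast(cw,c[i],.013).round(4))
for nm,uv,z in [("bs",(276,179),.05),("bm",(238,223),.057),("bl",(178,230),.064),("bw",(332,174),.072),("petri",(444,188),.015),("tape",(420,232),.025),("shelf edge",(300,92),.4)]:
    print(nm,cast(cw,uv,z).round(3))
cv2.imwrite("pics/crop.png",cv2.resize(im[140:260,150:350],None,fx=4,fy=4,interpolation=cv2.INTER_CUBIC))
E
```

```text
[ 0.37723153 -0.01762441  1.1083884 ]
knob [167.2 132.3] 45 [0.6818 0.3352]
knob [210.5 180.6] 79 [0.5563 0.2229]
knob [383.  181.8] 74 [ 0.55  -0.213]
knob [297.8 220.7] 71 [0.4531 0.0039]
knob [430.1 229.1] 44 [ 0.4287 -0.328 ]
knob [362.4 229. ] 72 [ 0.4306 -0.1575]
disc [332.5 172.5] [315 157  35  36 386] [ 0.5805 -0.0868]
disc [211.4 181.4] [ 192  162   40   39 1225] [0.5592 0.2274]
disc [382.3 182.4] [368 169  29  28 631] [ 0.5533 -0.2165]
disc [445.5 188.3] [431 175  29  28 142] [ 0.5364 -0.3822]
disc [297.9 220.8] [281 204  35  34 927] [0.455  0.0042]
disc [236.8 222.5] [226 212  26  23 194] [0.4522 0.1605]
disc [176.2 230.1] [160 216  36  29 440] [0.4342 0.3138]
disc [403.5 234.3] [399 216  18  37 109] [ 0.4175 -0.2671]
disc [429.7 231.1] [416 217  20  32 131] [ 0.4251 -0.3354]
disc [362.2 229.3] [351 218  24  23 435] [ 0.4315 -0.1609]
bs [0.558 0.058]
bm [0.448 0.15 ]
bl [0.432 0.294]
bw [ 0.566 -0.082]
petri [ 0.537 -0.378]
tape [ 0.422 -0.307]
shelf edge [ 0.65  -0.008]
```

View pics/crop.png

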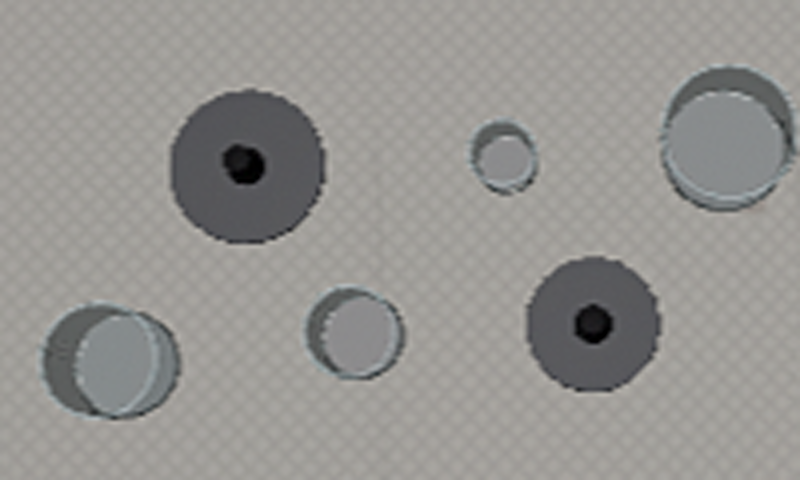

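```bash
cat >> h.py <<'E'
def go(p,yaw=-np.pi/2):
    s=robot.observe(); R=Ro.from_euler("xyz",s["tool_rot"]); d=R.inv().apply(np.array(p)-s["tool_pos"])
    rv=(R.inv()*Ro.from_euler("xyz",[-np.pi/2,0,yaw])).as_rotvec(degrees=True)
    print("t",round(s["time"],2),"pos",s["tool_pos"].round(4),"-> shift",d.round(4),"turn",rv.round(2))
E
python3 - <<'E'
from h import *
go([.43,-.16,.22])
cw=cam("top")
for nm,uv,z in [("bs",(276,178.5),.05),("bm",(238,223.2),.057),("bl",(175.3,230),.064),("bw",(332.5,174.2),.072)]:
    print(nm,cast(cw,uv,z).round(4))
E
```

```text
t 0.1 pos [ 0.1328 -0.5076  0.2371] -> shift [-0.3754  0.0176 -0.2611] turn [ 6.000e-02 -7.535e+01 -6.000e-02]
bs [0.5592 0.0579]
bm [0.4474 0.1504]
bl [0.4319 0.3006]
bw [ 0.5652 -0.083 ]
```

Call:
apply_moves([
  [-0.045,0,-0.03,0,-10,0,0.0],
  [-0.09,0,-0.06,0,-20,0,0.0],
  [-0.135,0,-0.09,0,-30,0,0.0],
  [-0.18,0,-0.12,0,-40,0,0.0],
  [-0.225,0.01,-0.155,0,-50,0,0.0],
], squeeze=15)

```text
time: 0.72
tool_pos: [0.3124, -0.3, 0.2279]
tool_rot: [-1.569, -0.001, -2.008]
contact_force: [0.3, 0.1, -0.6]
opening: 0.048
```

Run:
```python
from h import *
go([.43,-.10,.22])
```

```text
t 0.72 pos [ 0.3124 -0.3     0.2279] -> shift [-0.231   0.0078  0.0218] turn [ -0.07 -25.04   0.06]
```

Call:
apply_moves([
  [-0.05,0,0.005,0,-10,0,0.0],
  [-0.1,0,0.01,0,-20,0,0.0],
  [-0.15,0.008,0.015,0,-25,0,0.1],
  [-0.2,0.008,0.022,0,-25,0,0.1],
  [-0.2,0.008,0.022,0,-25,0,0.1],
])

```text
time: 1.35
tool_pos: [0.4177, -0.127, 0.2194]
tool_rot: [-1.571, 0.001, -1.572]
contact_force: [-0.8, -0.7, 0.5]
opening: 0.0413
```

Run:
```python
from h import *
cw=cam("wrist");im=cams.read_camera("wrist");cv2.imwrite("pics/w1.png",im)
print(cw[1][:3,3])
for nm,p in [("ls",(.4306,-.1575,.043)),("lm",(.55,-.213,.043)),("bw",(.5652,-.083,.072)),("ll",(.453,.0039,.043))]: print(nm,np.round(proj(cw,p),1))
go([.43,-.158,.22])
```

```text
[ 0.41711111 -0.05204613  0.36472648]
ls [338.3 207.7]
lm [443.  254.1]
bw [485.3 141. ]
ll [363.9  44.4]
t 1.4 pos [ 0.417  -0.1285  0.2194] -> shift [ 0.0295 -0.0006  0.013 ] turn [ 0.05 -0.14 -0.01]
```

View pics/w1.png

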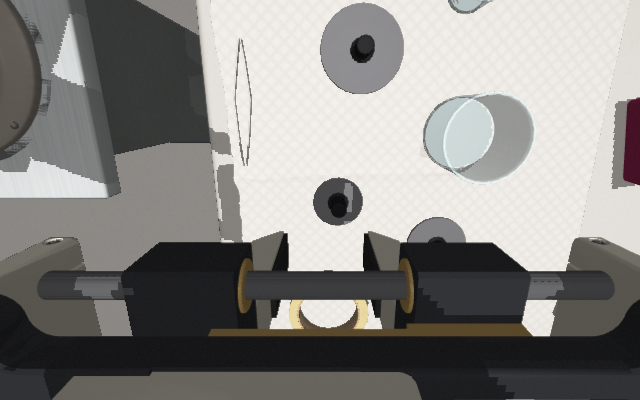

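```bash
cat >> h.py <<'E'
def lids(cw,im,vmax=235,lo=0,hi=155):
    g=im.max(2); sat=g-im.min(2)
    m=((g<hi)&(sat<40)).astype(np.uint8); m[vmax:]=0; m[:,:240]=0
    n,l,s,c=cv2.connectedComponentsWithStats(m)
    for i in range(1,n):
        if s[i,4]>500:
            k=cv2.findContours((l==i).astype(np.uint8),cv2.RETR_EXTERNAL,cv2.CHAIN_APPROX_NONE)[0][0]
            (u,v),ax,_=cv2.fitEllipse(cv2.convexHull(k)); print("disc",round(u,1),round(v,1),np.round(ax,1),s[i,:4],cast(cw,(u,v),.013).round(4))
E
python3 - <<'E'
from h import *
cw=cam("wrist");im=cv2.imread("pics/w1.png"); lids(cw,im)
print("bw",cast(cw,(488.5,138),.072))
E
```

```text
disc 361.4 48.3 [83.2 91.6] [320   3  84  91] [0.4533 0.0038]
disc 502.6 123.6 [46.7 71.1] [475  95  55  63] [ 0.6106 -0.0722]
disc 626.4 143.6 [ 35.3 104.6] [611  97  29  92] [ 0.7522 -0.0943]
disc 337.6 201.1 [47.9 49.8] [313 177  50  49] [ 0.4301 -0.1608]
disc 435.3 240.5 [47.3 57.2] [409 217  55  18] [ 0.5502 -0.2115]
bw [ 0.56704068 -0.08199454]
```

Call:
apply_moves([
  [0.031,0,0.013,0,0,0,0.1],
  [0.031,0.05,0.013,0,0,0,0.1],
  [0.031,0.1,0.013,0,0,0,0.1],
  [0.031,0.135,0.013,0,0,0,0.1],
  [0.031,0.135,0.013,0,0,0,0.1],
])

```text
time: 2.02
tool_pos: [0.4275, -0.161, 0.0828]
tool_rot: [-1.576, 0.003, -1.579]
contact_force: [-0.9, 0.0, -0.4]
opening: 0.0413
```

Run:
```python
from h import *
cw=cam("wrist");im=cams.read_camera("wrist");cv2.imwrite("pics/w2.png",im)
print(np.round(proj(cw,(.430,-.160,.043)),1))
go([.43,-.160,.028])
```

```text
[331.1 227.5]
t 2.08 pos [ 0.4288 -0.1615  0.0845] -> shift [-0.0015  0.0565  0.0013] turn [ 0.12 -0.43 -0.05]
```

View pics/w2.png

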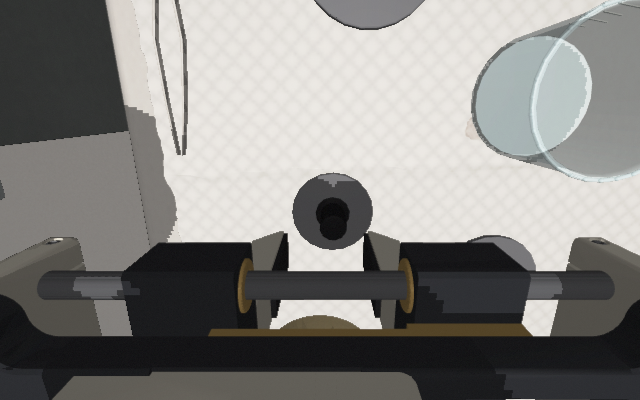

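Call:
apply_moves([
  [0,0.035,0.001,0,0,0,0.1],
  [0,0.056,0.001,0,0,0,0.1],
  [0,0.056,0.001,0,0,0,0.3],
  [0,0.056,0.001,0,0,0,0.9],
  [0,0.056,0.001,0,0,0,0.9],
])

```text
time: 2.7
tool_pos: [0.4315, -0.1614, 0.0301]
tool_rot: [-1.568, -0.002, -1.577]
contact_force: [0.4, -0.4, 2.2]
opening: 0.0174
```

Call:
apply_moves([
  [0,0,0,0,0,0,0.9],
  [0,0,0,0,0,0,0.9],
  [0,-0.03,0,0,0,0,0.9],
  [0,-0.08,0,0,0,0,0.9],
  [0,-0.13,0,0,0,0,0.9],
])

```text
time: 3.32
tool_pos: [0.4304, -0.1606, 0.1605]
tool_rot: [-1.571, -0.0, -1.577]
contact_force: [1.0, -1.1, -1.2]
opening: 0.0176
```

Run:
```python
from h import *
go([.5592,.0579,.17])
```

```text
t 3.33 pos [ 0.4304 -0.1606  0.1605] -> shift [-0.2193 -0.0095  0.1275] turn [ 0.01 -0.34  0.  ]
```

Call:
apply_moves([
  [-0.03,-0.02,0.03,0,0,0,0.9],
  [-0.06,-0.02,0.06,0,0,0,0.9],
  [-0.1,-0.02,0.1,0,0,0,0.9],
  [-0.14,-0.02,0.127,0,0,0,0.9],
  [-0.14,-0.02,0.127,0,0,0,0.9],
])

```text
time: 3.95
tool_pos: [0.5595, -0.0189, 0.1787]
tool_rot: [-1.57, 0.0, -1.573]
contact_force: [0.4, 0.6, 0.3]
opening: 0.0176
```

Run:
```python
from h import *
cw=cam("wrist");im=cams.read_camera("wrist");cv2.imwrite("pics/w3.png",im)
print(np.round(proj(cw,(.5592,.0579,.05)),1),np.round(proj(cw,(.4474,.1504,.057)),1))
lids(cw,im)
go([.559,.058,.12])
```

```text
[325.9 104.1] [174.2 -26.6]
disc 604.2 66.2 [144.3 212.7] [507   0 133 147] [0.8168 0.0912]
disc 223.5 157.6 [81.5 89.3] [240 120  27  79] [0.4565 0.007 ]
disc 325.6 235.8 [ 90.3 101.5] [275 191 102  44] [ 0.5587 -0.0779]
disc 569.4 217.5 [ 33.6 101.7] [525 200  94  35] [ 0.817  -0.0575]
t 4.0 pos [ 0.5585 -0.0204  0.1786] -> shift [-0.0784  0.0586  0.0003] turn [ 0.02 -0.17  0.02]
```

View pics/w3.png

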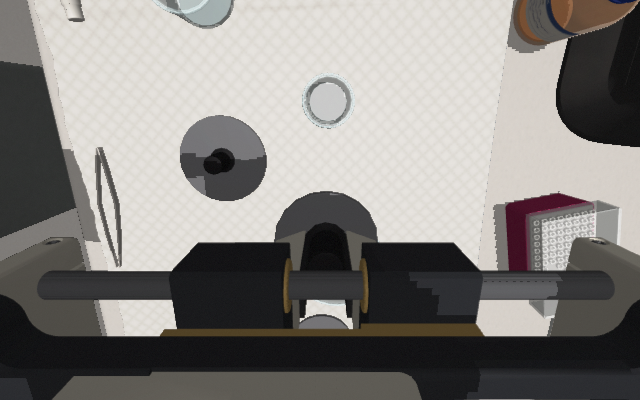

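Run:
```python
from h import *
cw=cam("wrist")
print("bs",cast(cw,(327,100.5),.05), "lid edge",cast(cw,(326,191),.162)-[0,.03], cast(cw,(326,191),.157)-[0,.03], robot.observe()["tool_pos"])
```

```text
bs [0.55907582 0.05923551] lid edge [ 0.55803053 -0.01909625] [ 0.5580305  -0.02044966] [ 0.55850084 -0.02041945  0.17863012]
```

Call:
apply_moves([
  [-0.05,0,0,0,0,0,0.9],
  [-0.079,0.02,0,0,0,0,0.9],
  [-0.079,0.06,0,0,0,0,0.9],
  [-0.079,0.085,0,0,0,0,0.9],
  [-0.079,0.085,0,0,0,0,0.9],
])

```text
time: 4.62
tool_pos: [0.5571, 0.0563, 0.0923]
tool_rot: [-1.575, -0.0, -1.578]
contact_force: [1.0, -0.1, 1.1]
opening: 0.0174
```

Run:
```python
from h import *
go([.559,.059,.0715])
```

```text
t 4.62 pos [0.5571 0.0563 0.0923] -> shift [-0.0027  0.0208  0.0019] turn [ 0.25 -0.41  0.01]
```

Call:
apply_moves([
  [-0.001,0.01,0.001,0,0,0,0.9],
  [-0.001,0.015,0.001,0,0,0,0.9],
  [-0.001,0.019,0.001,0,0,0,0.9],
  [-0.001,0.021,0.001,0,0,0,0.9],
  [-0.001,0.021,0.001,0,0,0,0.9],
])

```text
time: 5.25
tool_pos: [0.56, 0.0585, 0.0727]
tool_rot: [-1.571, -0.0, -1.577]
contact_force: [0.2, 0.2, -0.2]
opening: 0.0173
```

Run:
```python
from h import *
s=robot.observe();print(s["contact_force"],s["tool_pos"])
```

```text
[ 0.17897249  0.15453173 -0.17274457] [0.55996289 0.05846247 0.07271278]
```

Call:
apply_moves([
  [0,0.0015,0,0,0,0,0.9],
  [0,0.0015,0,0,0,0,0.9],
  [0,0.0015,0,0,0,0,0.5],
  [0,0.0015,0,0,0,0,0.2],
  [0,0.0015,0,0,0,0,0.1],
])

```text
time: 5.88
tool_pos: [0.5599, 0.0584, 0.0711]
tool_rot: [-1.571, -0.0, -1.577]
contact_force: [-0.8, 0.3, 0.2]
opening: 0.0381
```

Call:
apply_moves([
  [0,0,0,0,0,0,0.1],
  [0,-0.03,0,0,0,0,0.1],
  [0,-0.08,0,0,0,0,0.1],
  [0.03,-0.12,0,0,0,0,0.1],
  [0.08,-0.12,0,0,0,0,0.1],
])

```text
time: 6.5
tool_pos: [0.5614, -0.0215, 0.195]
tool_rot: [-1.563, -0.001, -1.574]
contact_force: [0.4, 0.1, 0.0]
opening: 0.0412
```

Run:
```python
from h import *
cw=cam("wrist");im=cams.read_camera("wrist");cv2.imwrite("pics/w4.png",im)
lids(cw,im)
go([.55,-.214,.19])
```

```text
disc 587.7 55.9 [151.8 206.8] [495   0 145 143] [0.8167 0.0994]
disc 322.7 98.8 [67.2 70.2] [289  64  68  71] [0.5593 0.0605]
disc 227.8 153.5 [74.4 81. ] [240 117  26  76] [0.4595 0.0061]
disc 531.5 216.0 [ 64.6 105.9] [483 185  75  50] [ 0.7922 -0.0653]
disc 545.8 213.2 [ 35.5 110.1] [512 192  87  43] [ 0.8076 -0.062 ]
t 6.55 pos [ 0.5604 -0.0279  0.1931] -> shift [ 0.1862  0.0039 -0.0091] turn [-0.24 -0.41  0.25]
```

View pics/w4.png

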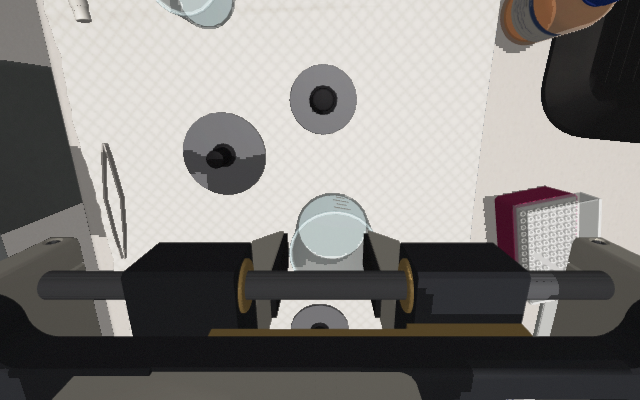

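Call:
apply_moves([
  [0.06,0,-0.005,0,0,0,0.1],
  [0.12,0,-0.009,0,0,0,0.1],
  [0.17,0.01,-0.009,0,0,0,0.1],
  [0.186,0.04,-0.009,0,0,0,0.1],
  [0.186,0.08,-0.009,0,0,0,0.1],
])

```text
time: 7.18
tool_pos: [0.5496, -0.2096, 0.1108]
tool_rot: [-1.569, -0.001, -1.58]
contact_force: [0.2, 0.7, 0.3]
opening: 0.0411
```

Call:
apply_moves([
  [0,0.02,0,0,0,0,0.1],
  [0,0.02,0,0,0,0,0.1],
  [0,0.02,0,0,0,0,0.1],
  [0,0.02,0,0,0,0,0.1],
  [0,0.02,0,0,0,0,0.1],
])

```text
time: 7.8
tool_pos: [0.5498, -0.2076, 0.0921]
tool_rot: [-1.569, -0.001, -1.577]
contact_force: [-0.4, -0.7, -0.7]
opening: 0.0414
```

Run:
```python
from h import *
cw=cam("wrist");im=cams.read_camera("wrist");cv2.imwrite("pics/w5.png",im)
lids(cw,im,vmax=250)
print(np.round(proj(cw,(.551,-.214,.043)),1))
m=(im.max(2)<45).astype(np.uint8)[:240,290:365]; v,u=np.nonzero(m); print("black",u.min()+290,u.max()+290,v.min(),v.max())
go([.551,-.214,.030])
```

```text
disc 408.8 34.8 [ 50.4 115. ] [379   0  73  83] [ 0.6039 -0.0883]
disc 626.6 63.4 [ 39.9 142. ] [611   0  29 126] [ 0.7503 -0.1064]
disc -6501.9 -15942.9 [ 2505.1 35000.5] [240 173 262  77] [0.2383 0.5806]
disc 449.0 78.0 [ 94.  406.7] [571 237  56  13] [ 0.6328 -0.1149]
[328.5 232.4]
black 316 364 205 239
t 7.85 pos [ 0.5497 -0.2076  0.0919] -> shift [0.0064 0.0619 0.0013] turn [-0.06 -0.34  0.04]
```

View pics/w5.png

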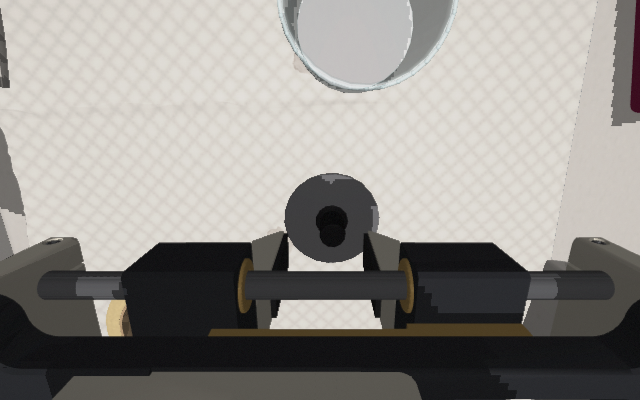

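Run:
```python
from h import *
cw=cam("wrist")
print(cast(cw,(332,218.5),.013),cast(cw,(333,236),.043),robot.observe()["tool_pos"])
```

```text
[ 0.55381467 -0.21496379] [ 0.55386705 -0.21645267] [ 0.54965469 -0.20758375  0.09193321]
```

Call:
apply_moves([
  [0.0075,0.03,0.004,0,0,0,0.1],
  [0.0075,0.062,0.004,0,0,0,0.1],
  [0.0075,0.062,0.004,0,0,0,0.1],
  [0.0075,0.062,0.004,0,0,0,0.9],
  [0.0075,0.062,0.004,0,0,0,0.9],
])

```text
time: 8.48
tool_pos: [0.5542, -0.2154, 0.0308]
tool_rot: [-1.568, -0.001, -1.577]
contact_force: [-0.0, 0.1, 0.0]
opening: 0.0259
```

Call:
apply_moves([
  [0,0,0,0,0,0,0.9],
  [0,0,0,0,0,0,0.9],
  [0,0,0,0,0,0,0.9],
  [0,0,0,0,0,0,0.9],
  [0,-0.01,0,0,0,0,0.9],
])

```text
time: 9.1
tool_pos: [0.5528, -0.2148, 0.0391]
tool_rot: [-1.572, 0.001, -1.577]
contact_force: [0.1, 0.3, 0.0]
opening: 0.0176
```

Call:
apply_moves([
  [0,-0.05,0,0,0,0,0.9],
  [0,-0.1,0,0,0,0,0.9],
  [0,-0.15,0,0,0,0,0.9],
  [-0.04,-0.15,0,0,0,0,0.9],
  [-0.09,-0.15,-0.03,0,0,0,0.9],
])

```text
time: 9.72
tool_pos: [0.5246, -0.1246, 0.19]
tool_rot: [-1.568, -0.001, -1.578]
contact_force: [0.9, 1.6, -0.4]
opening: 0.0173
```

Run:
```python
from h import *
go([.447,.07,.185])
```

```text
t 9.72 pos [ 0.5246 -0.1246  0.19  ] -> shift [-0.194   0.0046 -0.079 ] turn [-0.15 -0.41  0.05]
```

Call:
apply_moves([
  [-0.05,0,-0.02,0,0,0,0.9],
  [-0.1,0,-0.04,0,0,0,0.9],
  [-0.15,0,-0.06,0,0,0,0.9],
  [-0.19,0,-0.077,0,0,0,0.9],
  [-0.19,0,-0.077,0,0,0,0.9],
])

```text
time: 10.35
tool_pos: [0.4466, 0.0677, 0.1897]
tool_rot: [-1.571, 0.0, -1.573]
contact_force: [1.3, -0.8, -0.1]
opening: 0.0174
```

Run:
```python
from h import *
cw=cam("wrist");im=cams.read_camera("wrist");cv2.imwrite("pics/w6.png",im)
lids(cw,im)
print(np.round(proj(cw,(.4474,.1504,.057)),1),np.round(proj(cw,(.432,.3,.064)),1))
go([.447,.15,.12])
```

```text
disc 447.8 6.8 [107.6 126.8] [393   0 111  70] [0.5576 0.2296]
disc 328.0 92.0 [59.3 62. ] [298  61  61  47] [0.4483 0.1562]
disc 627.6 112.8 [54.5 75.4] [595  81  45  62] [0.7467 0.1359]
disc 442.9 195.3 [62.3 68.4] [412 166  66  62] [0.5716 0.0508]
disc 325.4 240.1 [116.4 126. ] [263 182 126  53] [ 0.4454 -0.0012]
[327.3  97. ] [ 305.1 -130.1]
t 10.4 pos [0.4476 0.0665 0.1897] -> shift [-0.0836  0.0697 -0.0009] turn [-0.04 -0.19  0.02]
```

View pics/w6.png

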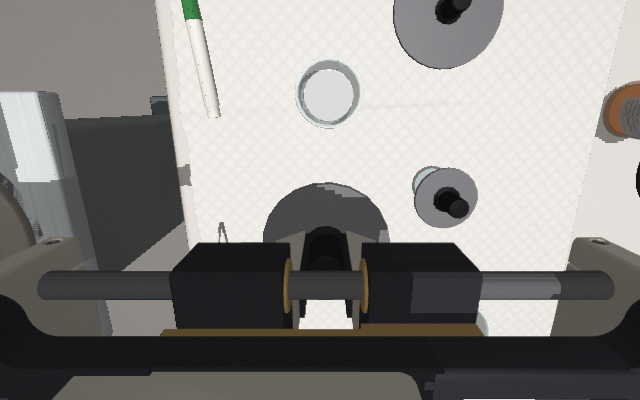

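Run:
```python
from h import *
cw=cam("wrist")
print(cast(cw,(328,93.5),.057),cast(cw,(326,182.5),.1897-.031+.013)-[0,.037],robot.observe()["tool_pos"])
```

```text
[0.44920302 0.15182719] [0.44716794 0.06513872] [0.44760156 0.06645231 0.18971842]
```

Call:
apply_moves([
  [-0.05,0,0,0,0,0,0.9],
  [-0.085,0.02,0.001,0,0,0,0.9],
  [-0.085,0.06,0.001,0,0,0,0.9],
  [-0.085,0.09,0.001,0,0,0,0.9],
  [-0.085,0.09,0.001,0,0,0,0.9],
])

```text
time: 11.02
tool_pos: [0.4487, 0.1495, 0.0976]
tool_rot: [-1.575, -0.001, -1.578]
contact_force: [0.1, -0.5, -0.6]
opening: 0.0175
```

Call:
apply_moves([
  [0,0.01,0,0,0,0,0.9],
  [0,0.015,0,0,0,0,0.9],
  [0,0.019,0,0,0,0,0.9],
  [0,0.019,0,0,0,0,0.9],
  [0,0.019,0,0,0,0,0.9],
])

```text
time: 11.65
tool_pos: [0.4496, 0.1507, 0.0805]
tool_rot: [-1.57, -0.0, -1.577]
contact_force: [-0.7, -0.2, 0.4]
opening: 0.0173
```

Call:
apply_moves([
  [-0.0005,0.001,0,0,0,0,0.9],
  [-0.0005,0.0015,0,0,0,0,0.9],
  [-0.0005,0.0015,0,0,0,0,0.5],
  [-0.0005,0.0015,0,0,0,0,0.2],
  [-0.0005,0.0015,0,0,0,0,0.1],
])

```text
time: 12.28
tool_pos: [0.4494, 0.1511, 0.0786]
tool_rot: [-1.571, -0.0, -1.577]
contact_force: [0.4, 0.5, 0.8]
opening: 0.038
```

Call:
apply_moves([
  [0,0,0,0,0,0,0.1],
  [0,-0.03,0,0,0,0,0.1],
  [0,-0.08,0,0,0,0,0.1],
  [0.03,-0.11,0,0,0,0,0.1],
  [0.08,-0.11,0,0,0,0,0.1],
])

```text
time: 12.9
tool_pos: [0.4505, 0.0711, 0.1912]
tool_rot: [-1.565, 0.0, -1.574]
contact_force: [-0.2, 0.2, -0.5]
opening: 0.0412
```

Run:
```python
from h import *
cw=cam("wrist");im=cams.read_camera("wrist");cv2.imwrite("pics/w7.png",im)
lids(cw,im)
go([.4545,.004,.09])
```

```text
disc 441.1 11.4 [106.4 124.8] [387   0 110  73] [0.5577 0.2297]
disc 323.3 100.8 [86.  89.6] [281  56  86  90] [0.4487 0.1514]
disc 653.0 152.1 [108.9 154.3] [587  85  53 126] [0.7923 0.0991]
disc 436.8 197.8 [61.9 67.1] [406 168  65  63] [0.5712 0.0505]
disc 340.9 260.3 [ 93.7 129.7] [291 199  90  36] [ 0.468  -0.0239]
t 12.95 pos [0.4496 0.0658 0.1899] -> shift [0.0614 0.1001 0.005 ] turn [-0.16 -0.35  0.18]
```

Call:
apply_moves([
  [0.03,0,0.005,0,0,0,0.1],
  [0.062,0.02,0.005,0,0,0,0.1],
  [0.062,0.06,0.005,0,0,0,0.1],
  [0.062,0.1,0.005,0,0,0,0.1],
  [0.062,0.1,0.005,0,0,0,0.1],
])

```text
time: 13.58
tool_pos: [0.4516, 0.0093, 0.0866]
tool_rot: [-1.577, 0.001, -1.577]
contact_force: [-0.1, 0.2, 0.0]
opening: 0.041
```

Run:
```python
from h import *
cw=cam("wrist");im=cams.read_camera("wrist");cv2.imwrite("pics/w8.png",im)
print(np.round(proj(cw,(.454,.004,.013)),1))
go([.454,.004,.034])
g=im.max(2);m=((g<150)).astype(np.uint8)[:240,260:390]; v,u=np.nonzero(m)
r=m[205-0]; print("front edge v",v.min()," u@row205",260+np.nonzero(r)[0][[0,-1]])
print("edge pred",proj(cw,(.454,.048,.013)))
```

```text
[330.5 218.5]
t 13.62 pos [0.4531 0.0092 0.0883] -> shift [0.0052 0.0543 0.0011] turn [ 0.16 -0.35 -0.02]
front edge v 0  u@row205 [275 388]
edge pred (np.float64(330.42677427405835), np.float64(159.9694458222419))
```

Run:
```python
import cv2
im=cv2.imread("pics/w8.png"); 
for v in [(330,218),(330,160)]: cv2.drawMarker(im,v,(0,0,255),0,8)
cv2.imwrite("pics/w8c.png",im[100:280,230:430].repeat(2,0).repeat(2,1))
```

```text
(no output)
```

View pics/w8c.png

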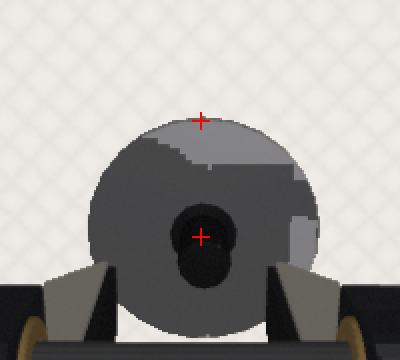

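Call:
apply_moves([
  [0.005,0.03,0.0015,0,0,0,0.1],
  [0.005,0.053,0.0015,0,0,0,0.1],
  [0.005,0.053,0.0015,0,0,0,0.1],
  [0.005,0.053,0.0015,0,0,0,0.9],
  [0.005,0.053,0.0015,0,0,0,0.9],
])

```text
time: 14.25
tool_pos: [0.4561, 0.004, 0.0371]
tool_rot: [-1.568, -0.0, -1.577]
contact_force: [-0.1, -0.5, -0.3]
opening: 0.026
```

Call:
apply_moves([
  [0,0,0,0,0,0,0.9],
  [0,0,0,0,0,0,0.9],
  [0,0,0,0,0,0,0.9],
  [0,0,0,0,0,0,0.9],
  [0,-0.02,0,0,0,0,0.9],
])

```text
time: 14.88
tool_pos: [0.4542, 0.0042, 0.0553]
tool_rot: [-1.573, 0.0, -1.577]
contact_force: [0.2, -0.6, -0.6]
opening: 0.0173
```

Call:
apply_moves([
  [0,-0.05,0,0,0,0,0.9],
  [0,-0.1,0,0,0,0,0.9],
  [0,-0.15,0,0,0,0,0.9],
  [-0.04,-0.15,0,0,0,0,0.9],
  [-0.09,-0.15,-0.01,0,0,0,0.9],
])

```text
time: 15.5
tool_pos: [0.4462, 0.0945, 0.2065]
tool_rot: [-1.569, -0.0, -1.579]
contact_force: [1.2, 0.2, -1.3]
opening: 0.0176
```

Run:
```python
from h import *
go([.433,.21,.195])
```

```text
t 15.5 pos [0.4462 0.0945 0.2065] -> shift [-0.1153  0.0115 -0.0142] turn [-0.13 -0.49  0.  ]
```

Call:
apply_moves([
  [-0.05,0,-0.006,0,0,0,0.9],
  [-0.1,0,-0.013,0,0,0,0.9],
  [-0.115,0,-0.013,0,0,0,0.9],
  [-0.115,0,-0.013,0,0,0,0.9],
  [-0.115,0,-0.013,0,0,0,0.9],
])

```text
time: 16.12
tool_pos: [0.4335, 0.2081, 0.2056]
tool_rot: [-1.571, -0.001, -1.578]
contact_force: [-0.4, 0.2, -0.0]
opening: 0.0173
```

Run:
```python
from h import *
cw=cam("wrist");im=cams.read_camera("wrist");cv2.imwrite("pics/w9.png",im)
lids(cw,im)
print(np.round(proj(cw,(.432,.3,.064)),1))
go([.432,.3,.12])
```

```text
disc 608.3 49.1 [66.2 96.6] [572   0  68  91] [0.7135 0.3353]
disc 629.2 27.5 [23.6 50.6] [617   4  23  43] [0.7291 0.3544]
disc 323.1 79.5 [73.  78.8] [286  40  75  77] [0.4308 0.3092]
disc 440.4 155.3 [87.9 96.6] [394 110  94  92] [0.5575 0.231 ]
disc 325.1 231.9 [138.  146.4] [252 163 147  72] [0.4316 0.1423]
[324.1  85.9]
t 16.18 pos [0.4336 0.2079 0.2056] -> shift [-0.0921  0.0855 -0.0023] turn [ 0.01 -0.43  0.03]
```

View pics/w9.png

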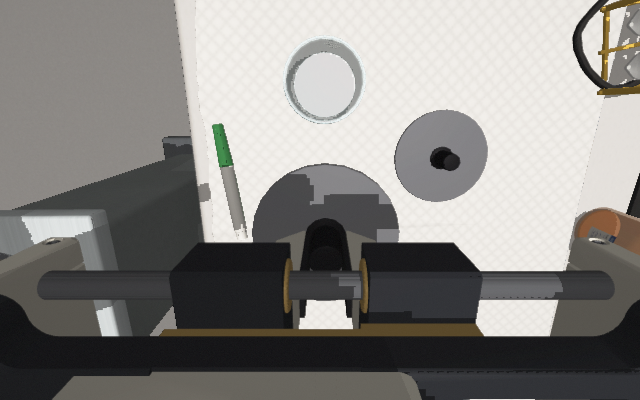

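Run:
```python
from h import *
cw=cam("wrist")
print(cast(cw,(324.5,78),.064),[np.round(proj(cw,(.433,.3025+d,.064)),1) for d in (.036,-.036)],cast(cw,(325,163.5),.2056-.0355+.013)-[0,.044],robot.observe()["tool_pos"])
```

```text
[0.43255934 0.30628577] [array([324.7,  36.7]), array([325.4, 125.3])] [0.43282361 0.20914001] [0.43358501 0.20792761 0.20560308]
```

Call:
apply_moves([
  [-0.05,0,0,0,0,0,0.9],
  [-0.0935,0.02,-0.001,0,0,0,0.9],
  [-0.0935,0.06,-0.001,0,0,0,0.9],
  [-0.0935,0.095,-0.001,0,0,0,0.9],
  [-0.0935,0.095,-0.001,0,0,0,0.9],
])

```text
time: 16.8
tool_pos: [0.4318, 0.3009, 0.1086]
tool_rot: [-1.576, -0.003, -1.578]
contact_force: [-0.5, -0.1, -0.3]
opening: 0.0173
```

Call:
apply_moves([
  [0,0.01,0,0,0,0,0.9],
  [0,0.015,0,0,0,0,0.9],
  [0,0.018,0,0,0,0,0.9],
  [0,0.018,0,0,0,0,0.9],
  [0,0.018,0,0,0,0,0.9],
])

```text
time: 17.42
tool_pos: [0.4331, 0.3028, 0.093]
tool_rot: [-1.57, 0.0, -1.577]
contact_force: [0.2, 0.7, -0.8]
opening: 0.0177
```

Call:
apply_moves([
  [0.0005,0.001,0,0,0,0,0.9],
  [0.0005,0.0015,0,0,0,0,0.9],
  [0.0005,0.0015,0,0,0,0,0.5],
  [0.0005,0.0015,0,0,0,0,0.2],
  [0.0005,0.0015,0,0,0,0,0.1],
])

```text
time: 18.05
tool_pos: [0.4329, 0.3021, 0.091]
tool_rot: [-1.571, -0.0, -1.577]
contact_force: [0.0, -0.8, 0.0]
opening: 0.038
```

Call:
apply_moves([
  [0,0,0,0,0,0,0.1],
  [0,-0.03,0,0,0,0,0.1],
  [0,-0.08,0,0,0,0,0.1],
  [0.03,-0.1,0.03,0,0,0,0.1],
  [0.072,-0.1,0.08,0,0,0,0.1],
])

```text
time: 18.68
tool_pos: [0.5114, 0.2321, 0.1937]
tool_rot: [-1.567, 0.002, -1.574]
contact_force: [0.7, 2.3, 0.1]
opening: 0.0415
```

Run:
```python
from h import *
cw=cam("wrist");im=cams.read_camera("wrist");cv2.imwrite("pics/w10.png",im)
lids(cw,im)
go([.5575,.229,.034])
```

```text
disc 539.6 59.2 [ 79.8 115.7] [497   0  68 115] [0.7186 0.3504]
disc 629.4 33.8 [46.5 57.1] [607   9  33  50] [0.7998 0.3725]
disc 585.7 42.7 [29.3 48.7] [573  23  26  39] [0.76   0.3649]
disc 554.7 57.3 [21.1 61.3] [543  30  23  43] [0.733  0.3521]
disc 232.4 109.0 [100.1 110. ] [240  57  45 106] [0.4178 0.3051]
disc 624.3 88.8 [44.  55.4] [605  63  35  48] [0.808  0.3232]
disc 583.8 93.3 [27.1 50.1] [572  75  25  33] [0.7687 0.319 ]
disc 597.5 256.3 [ 77.  319.7] [562 116  78 119] [0.8257 0.1398]
disc 369.4 180.1 [90.1 94.2] [323 135  94  91] [0.5583 0.2313]
t 18.73 pos [0.5171 0.226  0.1925] -> shift [-0.0036  0.1587  0.0392] turn [-0.4  -0.47  0.11]
```

Call:
apply_moves([
  [-0.003,0,0.04,0,0,0,0.1],
  [-0.003,0.05,0.04,0,0,0,0.1],
  [-0.003,0.09,0.04,0,0,0,0.1],
  [-0.003,0.1,0.04,0,0,0,0.1],
  [-0.003,0.1,0.04,0,0,0,0.1],
])

```text
time: 19.35
tool_pos: [0.5505, 0.2344, 0.0914]
tool_rot: [-1.571, -0.0, -1.577]
contact_force: [0.3, 0.2, 0.6]
opening: 0.0413
```

Run:
```python
from h import *
cw=cam("wrist");im=cams.read_camera("wrist")
a=[tuple(int(round(t)) for t in proj(cw,p)) for p in [(.5575,.229,.013),(.5575,.229+.051,.013),(.5575-.051,.229,.013),(.5575+.051,.229,.013)]]
for v in a: cv2.drawMarker(im,v,(0,0,255),0,8)
cv2.imwrite("pics/w11c.png",im[80:280,220:440].repeat(2,0).repeat(2,1)); print(a)
go([.5575,.229,.034])
```

```text
[(336, 216), (336, 149), (269, 217), (403, 216)]
t 19.4 pos [0.5511 0.2346 0.0924] -> shift [0.0056 0.0585 0.0063] turn [-0.1  -0.34 -0.02]
```

View pics/w11c.png

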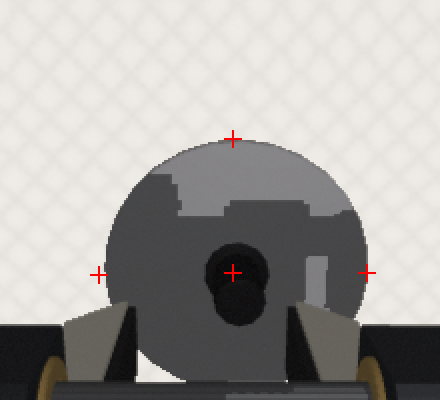

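Call:
apply_moves([
  [0.006,0.03,0.0075,0,0,0,0.1],
  [0.006,0.057,0.0075,0,0,0,0.1],
  [0.006,0.057,0.0075,0,0,0,0.1],
  [0.006,0.057,0.0075,0,0,0,0.9],
  [0.006,0.057,0.0075,0,0,0,0.9],
])

```text
time: 20.02
tool_pos: [0.5588, 0.2286, 0.036]
tool_rot: [-1.568, 0.001, -1.577]
contact_force: [-0.9, 0.4, 1.1]
opening: 0.0259
```

Call:
apply_moves([
  [0,0,0,0,0,0,0.9],
  [0,0,0,0,0,0,0.9],
  [0,0,0,0,0,0,0.9],
  [0,0,0,0,0,0,0.9],
  [0,-0.02,0,0,0,0,0.9],
])

```text
time: 20.65
tool_pos: [0.5567, 0.2279, 0.0533]
tool_rot: [-1.574, -0.001, -1.577]
contact_force: [-0.1, -1.3, -0.9]
opening: 0.0174
```

Call:
apply_moves([
  [0,-0.05,0,0,0,0,0.9],
  [0,-0.1,0,0,0,0,0.9],
  [0,-0.16,0,0,0,0,0.9],
  [0.05,-0.16,0,0,0,0,0.9],
  [0.1,-0.16,0,0,0,0,0.9],
])

```text
time: 21.28
tool_pos: [0.5571, 0.1276, 0.215]
tool_rot: [-1.569, -0.0, -1.575]
contact_force: [1.0, -1.1, -1.3]
opening: 0.0171
```

Run:
```python
from h import *
go([.566,-.165,.21])
```

```text
t 21.27 pos [0.5571 0.1276 0.215 ] -> shift [0.2925 0.0051 0.0102] turn [-0.09 -0.24  0.01]
```

Call:
apply_moves([
  [0.055,0,0,0,0,0,0.9],
  [0.11,0,0.005,0,0,0,0.9],
  [0.165,0,0.009,0,0,0,0.9],
  [0.22,0,0.009,0,0,0,0.9],
  [0.275,0,0.009,0,0,0,0.9],
])

```text
time: 21.9
tool_pos: [0.5642, -0.1485, 0.2142]
tool_rot: [-1.571, 0.0, -1.577]
contact_force: [0.5, 0.3, -1.0]
opening: 0.0176
```

Call:
apply_moves([
  [0.017,0,0,0,0,0,0.9],
  [0.017,0,0,0,0,0,0.9],
  [0.017,0,0,0,0,0,0.9],
  [0.017,0,0,0,0,0,0.9],
  [0.017,0,0,0,0,0,0.9],
])

```text
time: 22.52
tool_pos: [0.5646, -0.1627, 0.2143]
tool_rot: [-1.571, -0.0, -1.575]
contact_force: [-0.6, 0.1, -0.6]
opening: 0.0176
```

Run:
```python
from h import *
cw=cam("wrist");im=cams.read_camera("wrist")
for z,r in((.072,.043),):
  for p in [(.566,-.0825+r,z),(.566,-.0825-r,z),(.566-r,-.0825,z),(.566+r,-.0825,z)]:
    v=tuple(int(round(t)) for t in proj(cw,p)); print(v); cv2.drawMarker(im,v,(0,0,255),0,8)
s=robot.observe();x,y,zz=s["tool_pos"];v=tuple(int(round(t)) for t in proj(cw,(x,y+.051,zz-.022)));cv2.drawMarker(im,v,(0,0,255),0,8);print("lid",v)
cv2.imwrite("pics/w12.png",im)
go([.566,-.0825,.12])
```

```text
(328, 47)
(328, 149)
(279, 100)
(376, 100)
lid (327, 153)
t 22.57 pos [ 0.5646 -0.1629  0.2143] -> shift [-0.0804  0.0943  0.001 ] turn [-0.01 -0.27  0.  ]
```

View pics/w12.png

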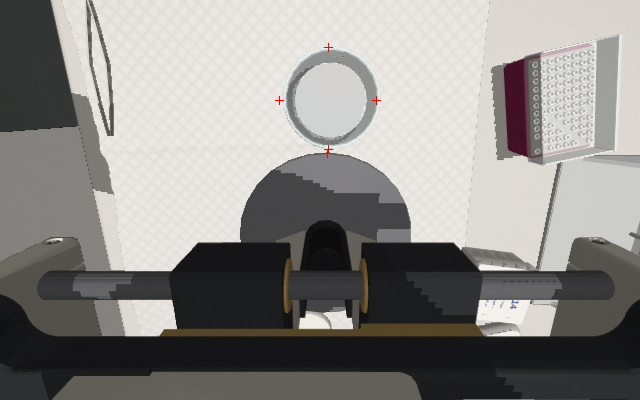

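Run:
```python
import cv2
im=cv2.imread("pics/w12.png"); cv2.imwrite("pics/w12c.png",im[35:165,265:395].repeat(4,0).repeat(4,1))
```

```text
(no output)
```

View pics/w12c.png

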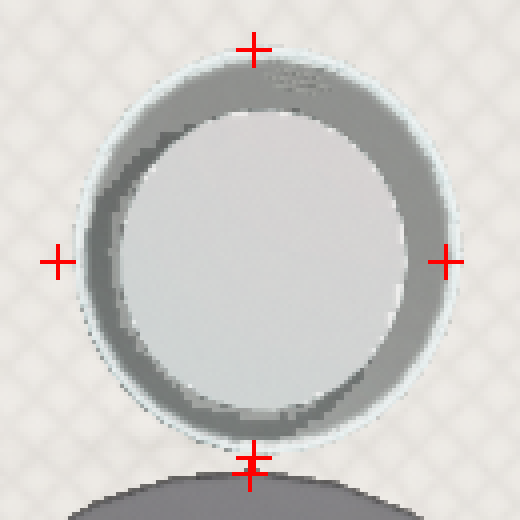

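Call:
apply_moves([
  [-0.05,0,0.004,0,0,0,0.9],
  [-0.081,0.02,0.004,0,0,0,0.9],
  [-0.081,0.06,0.004,0,0,0,0.9],
  [-0.081,0.095,0.004,0,0,0,0.9],
  [-0.081,0.095,0.004,0,0,0,0.9],
])

```text
time: 23.2
tool_pos: [0.5673, -0.082, 0.1169]
tool_rot: [-1.576, 0.001, -1.576]
contact_force: [-0.5, 0.0, -0.1]
opening: 0.0172
```

Call:
apply_moves([
  [0,0.01,0,0,0,0,0.9],
  [0,0.015,0,0,0,0,0.9],
  [0,0.018,0,0,0,0,0.9],
  [0,0.0185,0,0,0,0,0.9],
  [0,0.0185,0,0,0,0,0.9],
])

```text
time: 23.82
tool_pos: [0.5691, -0.0829, 0.101]
tool_rot: [-1.57, -0.0, -1.577]
contact_force: [0.2, -0.9, -0.3]
opening: 0.0172
```

Call:
apply_moves([
  [-0.001,0.001,0,0,0,0,0.9],
  [-0.001,0.0015,0,0,0,0,0.9],
  [-0.001,0.0015,0,0,0,0,0.5],
  [-0.001,0.0015,0,0,0,0,0.2],
  [-0.001,0.0015,0,0,0,0,0.1],
])

```text
time: 24.45
tool_pos: [0.569, -0.0819, 0.0992]
tool_rot: [-1.571, -0.0, -1.577]
contact_force: [-0.8, 0.3, 0.8]
opening: 0.0382
```

Call:
apply_moves([
  [0,0,0,0,0,0,0.1],
  [0,-0.03,0,0,0,0,0.1],
  [0,-0.08,0,0,0,0,0.1],
  [0.04,-0.12,0,0,0,0,0.1],
  [0.1,-0.12,-0.02,0,0,0,0.1],
])

```text
time: 25.08
tool_pos: [0.5509, -0.1817, 0.2231]
tool_rot: [-1.563, -0.003, -1.573]
contact_force: [0.5, -0.8, -0.8]
opening: 0.0414
```

Call:
apply_moves([
  [0.05,-0.05,-0.04,0,0,0,0.1],
  [0.1,-0.06,-0.07,0,0,0,0.1],
  [0.15,-0.06,-0.1,0,0,0,0.1],
  [0.2,-0.06,-0.12,0,0,0,0.1],
  [0.2,-0.06,-0.12,0,0,0,0.1],
])

```text
time: 25.7
tool_pos: [0.4251, -0.3839, 0.2789]
tool_rot: [-1.571, -0.001, -1.583]
contact_force: [0.4, 0.3, -0.8]
opening: 0.0411
```

Run:
```python
from h import *
cw=cam("top");im=cams.read_camera("top");sd=cams.read_camera("side")
cv2.imwrite("pics/final.png",np.vstack([cv2.resize(im[140:260,140:480],(800,282)),cv2.resize(sd[160:290,220:440],(540,318)) if 0 else cv2.copyMakeBorder(cv2.resize(sd[160:290,220:440],(540,318)),0,0,0,260,cv2.BORDER_CONSTANT)]))
g=im.max(2); m=(g<140).astype(np.uint8); m[:130]=0;m[270:]=0
n,l,s,c=cv2.connectedComponentsWithStats(m)
for i in range(1,n):
    if s[i,4]>100 and 140<c[i][0]<470: print("disc",c[i].round(1),s[i],[cast(cw,c[i],z).round(4) for z in (.055,.062,.069,.077)])
```

```text
disc [332.2 172.9] [ 312  153   42   41 1310] [array([ 0.5716, -0.0834]), array([ 0.5703, -0.0829]), array([ 0.569 , -0.0825]), array([ 0.5676, -0.082 ])]
disc [275.7 178.1] [264 167  25  23 433] [array([0.5593, 0.0582]), array([0.5581, 0.0577]), array([0.5569, 0.0572]), array([0.5555, 0.0566])]
disc [238.4 222.3] [223 208  31  30 705] [array([0.4496, 0.1499]), array([0.4491, 0.1487]), array([0.4487, 0.1476]), array([0.4481, 0.1464])]
disc [174.9 229.7] [ 156  212   40   36 1101] [array([0.4331, 0.3043]), array([0.4327, 0.3022]), array([0.4323, 0.3   ]), array([0.4319, 0.2976])]
disc [429.9 231. ] [417 217  19  32 119] [array([ 0.4233, -0.3239]), array([ 0.423 , -0.3218]), array([ 0.4227, -0.3198]), array([ 0.4224, -0.3175])]
```

View pics/final.png

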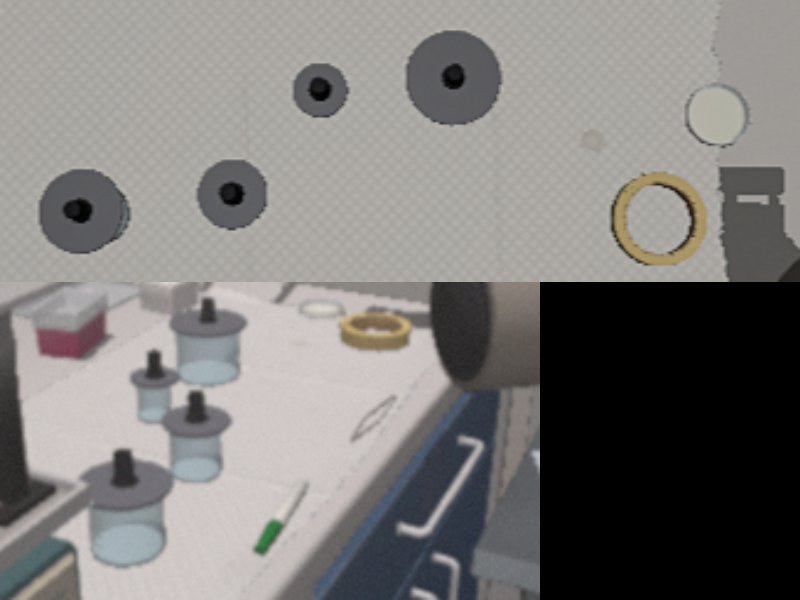

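Run:
```python
from cell import robot
print(robot.hand_in(), robot.observe()["time"])
```

```text
the job is handed in; nothing more can be done
the job is handed in; nothing more can be done
```

I put all four lids on the beakers of their own size, in the order small, medium, large, widest. I gripped each by its knob, lowered it onto the rim and released it, then moved the arm clear. I handed the job in shortly after 26 s of robot time.

- **Final check:** the last top and side pictures show all four lids flat on their rims and all beakers upright. The petri dish and tape roll look unmoved by eye.
- **Centring:** in the top camera, each lid centre lies within about 3 mm of the rim centre measured at the start.
- **Disagreement:** for the widest beaker the wrist camera put the rim about 3–4 mm further out in x than the top camera did. I placed that lid within 1 mm of the wrist reading. The gap is well inside the 8 mm tolerance.

No check failed. Hand-in reports no verdict, so I have no official result.

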